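# Sort the gearbox shafts by length into the rack and fit the keeper

## Robot

A 6-joint arm with a two-finger parallel gripper is mounted at the origin on a cart in front of the work surface, level with it; the furniture and walls round the work are solid. World frame = base frame: x ahead of the robot, y to its left, z up, the work surface at z = 0. Lengths are in m, angles in rad, forces in N, time in s.
With the tool pointing down it reaches from about 0.425 to 0.95 m from the base axis. Payload 14.7 kg.
Tool frame: the origin (TCP) lies midway between the tips of the shut fingers; the grasp point (between the pads) lies 19 mm behind it; z points along the fingers, y is the line along which they close (so a half turn about z gives the same grasp; the last joint's range is limited). The gripper opens to 85 mm and grips with 20 to 120 N. Pads are 22 mm wide; open, the fingers measure 114 mm over their backs; the gripper's body (76 mm by 85 mm) begins 54 mm behind the grasp point. The pads swing forward as they close: fully open they stand 13 mm farther back than shut.
Start: joints at [-1.244, 0.48, 1.596, -0, 1.065, -0.047], TCP at [0.237, -0.605, 0.231] pointing down, gripper open.
Joint ranges: [-2.75, 2.75], [-0.82, 2.05], [0.23, 2.67], [-1.56, 4.7], [0.09, 2.69], [-2.92, 2.92]. Speed limits (rad/s): [1.89, 1.89, 2.39, 3.01, 3.01, 3.01].

## Interface

Orientations are given as a unit quaternion [x, y, z, w].
In Python, from cell import r gives the robot as it stands. The module is installed in compiled form; this text tells all that it offers.
- The arm moves only by the shell command python3 -m crank 'ROWS' [FORCE]. ROWS is text: rows parted by semicolons, each of 5 numbers parted by spaces: the shift along the world's x, y, z in mm, then the turn about the world's z in rad, then the closure, from -1 (fully open) to 1 (shut). A call has exactly 10 rows; each row shifts and turns the commanded pose from where the row before left it; what a row does not reach is not made up. A row lasts 1/12 s, in which the tool goes at most 41.7 mm and 7.16 degrees, less where a joint would pass 70% of its speed; a pose out of reach is approached as far as the arm can. A call is refused whole if a number of a shift passes 41.7 or a number of a turn 0.125, either way. A call with a gripper value outside its range is refused whole. The fingers move at their own pace and stop on an object; FORCE is the grip in N (left out, the last holds). Time passes only in rows, so rows that do not move let the fingers close, or fill a call up. It gives the time, the measured TCP pose, the force, the opening and the grip force at its end, in the units of the state.
- r.get_state(): the state, without advancing time (a new reading comes with each control period).
- r.get_image(name): name is "scene" or "side" or "wrist"; returns (picture, depth): 384x512x3 uint8, blue, green, red; 384x512 float32, m along the optical axis (not along the pixel's ray), 0 where there is no reading.
- r.camera_params(name): a dict with "mtx" (3x3 intrinsics, pixels), "dist" ([k1, k2, p1, p2, k3] as OpenCV has them; the pictures are not rectified), "rvec" (rotation vector, rad) and "tvec" (3), from world to camera coordinates, as OpenCV has them. Camera axes: x right, y down, z forward; pixel columns grow to the right and rows downward; lengths in m; the calibration is good to about 2 mm. A picture is of the moment at which its call begins: read the wrist's pose just before it. camera_params takes no time and is no camera call; for the wrist camera it gives the pose at the moment of the call.
- r.finish_job(): hands the job in; it is judged then, once.
Trained networks look in the newest picture that a camera, given by its name, has taken for a name from the list of things; names that differ only in an ending like _2 or _b are one class to them, and where a whole thing is asked for, a point or a joint stands for the part that bears it (a point fixed in the world has none). Each returns a list of dicts, best first, with "score" (0 to 1); they miss things now and then, are a little off and sometimes report something else, mostly with a low value. They report only what shows in the picture. A call takes as long as a camera call.
- r.silhouettes(camera, name): "region" (384x512 bool, what is visible of it) and "point" ([column, row] in pixels, amid what is visible of it).
The state is a dict: "time_s": time; "joints": joint angles; "qd": joint speeds; "joint_efforts": joint torques, N m; "tool_pos": TCP position; "ee_rot": TCP orientation; "contact_force": force on the tool from outside, world axes, zero at the start; "torque": the same for the moment, N m; "width": opening from 0.0 (shut) to 1.0 (fully open); "finger_force": force on a finger pad.
Only numpy, scipy, OpenCV 4.12 (cv2) and the standard library are available. Lean on these libraries where they do the work, as an engineer would, in place of code of your own. Each camera call takes 0.05 s, during which the arm holds its last target. There are 200 camera calls.

## Task

Sort the three loose selector shafts into the rack by length: long ones in the row of grooves for long shafts, the short one in the row for short shafts beside the short one already there, each lying flat down in a groove of its own. When all are in, lift the keeper by its handle and lower both its knuckles onto the rack's two upright pins together until it rests fully down on the posts across the shafts, then let go. Do not disturb the bearing, the gear and the spanner lying about.

Things in the scene. Friction and masses are not known exactly. Their poses are not given: they have to be found in the camera images.
- rack: fixed shaft rack: pale wooden plate 276 (x) x 250 (y) x 8 mm. Origin: centre of its underside, on the table; z up. Shafts lie along its x. Four grooves 44 mm apart along y: y +66 and +22 mm long row, y -22 and -66 mm short row. Black rails 14 mm wide carry them, at x +-85 (long row) and +-50 mm (short row); between the rails fingers can go down to the plate
- groove_long_a (a point): floor of the outer long-row groove at mid-length (rack x 0, y +66, z 34 mm); axes as the rack's. A shaft laid here has its origin at this point and its y along rack x, either way round. Grooves are 22 mm wide at the flat floor, between half-round teeth 11 mm high. Wooden end stops 48 mm high with inner faces at x +-126 mm in the long row
- groove_long_b (a point): floor of the inner long-row groove (rack x 0, y +22, z 34 mm), likewise
- groove_short_a (a point): floor of the inner short-row groove (rack x 0, y -22, z 34 mm), empty at the start. Same width and teeth; wooden end stops 48 mm high with inner faces at x +-83 mm in the short row, so a long shaft does not go in
- groove_short_b (a point): floor of the outer short-row groove (rack x 0, y -66, z 34 mm); short_shaft_2 already lies here
- keeper_seat (a point): point midway between the tops of the two steel posts (rack x 0, y 0, z 54 mm). The fitted keeper's origin is here, its y along rack y, either way round. Posts: 16 mm square at rack x 0, y +-106 mm, tops 54 mm above the table, each with an upright pin 9 mm thick rising to 81 mm (last 8 mm tapered)
- long_shaft_1: long dark ground-steel selector shaft, 236 mm long, 12 mm wide and 13 mm high, 0.24 kg, loose on the table at the start; the origin is at the middle of its underside (half-way along, on the supporting face), its y axis runs along the shaft. It does not roll. Grip it across its 12 mm width at mid-length
- long_shaft_2: second long shaft, the same as long_shaft_1 (236 x 12 x 13 mm), loose on the table; the origin is at the middle of its underside (half-way along, on the supporting face), its y axis runs along the shaft. It does not roll. Grip it across its 12 mm width at mid-length
- short_shaft_1: short selector shaft that looks like the long ones, 150 mm long, 14 mm wide and 16 mm high, 0.22 kg, loose on the table; the origin is at the middle of its underside (half-way along, on the supporting face), its y axis runs along the shaft. It does not roll. Grip it across its 14 mm width at mid-length
- short_shaft_2: short shaft, same as short_shaft_1, already lying in the rack's outer short-row groove; loose; it stays in the short row
- keeper: keeper leaf, 0.3 kg, flat on the table: steel bar along its y, 26 mm wide, 5 thick; at y +-106 mm a knuckle (upright tube 18 mm tall, outside 24, bore 14: 2.5 mm clearance round a pin). Dark handle bar at the middle, 12 mm wide (x), 70 long (y), 22 to 40 mm above the underside. Origin: centre of the underside. Fitted, it clears the shafts by 4 mm or more
- bearing: bystander: ball bearing 70 mm across, 23 mm high, loose on the table; origin under its centre
- dog_gear: bystander: small toothed gear 53 mm across, 21 mm high, loose; origin under its centre
- spanner: bystander: combination spanner 174 x 33 x 6 mm, loose; origin under its middle, y along it

How it is judged:
On the way:
1. all shafts lie flat in grooves of their own rows (long in the long row, short in the short row) and are let go (y of long_shaft_1 in the frame of rack between 0.01 and 0.078 m and x of long_shaft_1 in the frame of rack between -0.014 and 0.014 m and z of long_shaft_1 in the frame of rack between 0.03 and 0.039 m and angle between the y axis of each of long_shaft_1, long_shaft_2, short_shaft_1, short_shaft_2 and the x axis of rack, either way round below 0.1 rad and y of long_shaft_2 in the frame of rack between 0.01 and 0.078 m and x of long_shaft_2 in the frame of rack between -0.014 and 0.014 m and z of long_shaft_2 in the frame of rack between 0.03 and 0.039 m and y of short_shaft_1 in the frame of rack between -0.078 and -0.01 m and x of short_shaft_1 in the frame of rack between -0.014 and 0.014 m and z of short_shaft_1 in the frame of rack between 0.03 and 0.039 m and y of short_shaft_2 in the frame of rack between -0.078 and -0.01 m and x of short_shaft_2 in the frame of rack between -0.014 and 0.014 m and z of short_shaft_2 in the frame of rack between 0.03 and 0.039 m and contact force between the fingers and long_shaft_1 below 0.1 N and contact force between the fingers and long_shaft_2 below 0.1 N and contact force between the fingers and short_shaft_1 below 0.1 N and contact force between the fingers and short_shaft_2 below 0.1 N), for 0.2 s.
At the end, for the whole second after the job is handed in: Long shafts in the long row, short ones in the short row, flat on the groove floors (+-5 mm), centred within 14 mm, parallel within 0.1 rad; keeper down on both posts (+-4 mm), within 6 mm and 0.06 rad of its seat, level within 0.04 rad; all released and at rest (all of step 1 and horizontal distance between keeper and keeper_seat below 0.006 m and z of keeper in the frame of rack between 0.05 and 0.058 m and angle between the y axis of keeper and the y axis of rack, either way round below 0.06 rad and angle between keeper's own z axis and vertical below 0.04 rad and linear speed of each of long_shaft_1, long_shaft_2, short_shaft_1, short_shaft_2, keeper below 0.02 m/s and contact force between the fingers and keeper below 0.1 N); the robot touches nothing.
It fails at once if the bearing was disturbed (moved more than 30 mm) (distance of bearing from where it was at the start of the episode above 0.03 m).
It fails at once if the small gear was disturbed (moved more than 30 mm) (distance of dog_gear from where it was at the start of the episode above 0.03 m).
It fails at once if the spanner was disturbed (moved more than 30 mm) (distance of spanner from where it was at the start of the episode above 0.03 m).
It also fails if it takes over 72 s, if anything falls off the work surface, if the arm or the gripper's body presses on something with over 40 N, if the wrist force passes 120 N, or if a joint passes its speed limit or range.

## Working session

There is one attempt and no reset: what is moved stays moved. The work goes in short steps, Python scripts to look and compute and a shell command to move; the robot and the scene stay as the last step left them, time stands still between calls to the robot, and variables do not carry over. Pictures are saved under pics/ and viewed, at most 10 in all, crops included, and the job is handed in when it is done.

```bash
mkdir -p pics; ls; python3 - <<'E'
from cell import r
import cv2,numpy as np
s=r.get_state();print(s)
a=r.get_image("scene")[0];b=r.get_image("side")[0]
cv2.imwrite("pics/a.png",a);cv2.imwrite("pics/b.png",b)
for n in("scene","side","wrist"):
  p=r.camera_params(n);R=cv2.Rodrigues(np.array(p["rvec"]))[0];print(n,-R.T@np.array(p["tvec"]).ravel(),R[2],p["mtx"][0][0])
E
```

```text
pics
{'time_s': 0.0, 'joints': array([-1.24356203e+00,  4.80851209e-01,  1.59689626e+00, -4.55227794e-06,
        1.06509549e+00, -4.65896408e-02]), 'qd': array([-0.00052258, -0.00063644, -0.00013257, -0.0013007 ,  0.00142788,
       -0.0020648 ]), 'joint_efforts': array([ 1.28286160e-04, -9.50638676e+01, -4.30184340e+01,  5.94987091e-05,
        1.18976532e-02,  2.34758363e-05]), 'tool_pos': array([ 0.23725245, -0.60469446,  0.23065148]), 'ee_rot': array([ 9.82582357e-01,  1.85826589e-01, -8.94064272e-05, -6.18730726e-04]), 'contact_force': array([ 0.3698194 , -0.32486762,  0.53251774]), 'torque': array([-0.04519511, -0.06868158,  0.00849094]), 'finger_force': 0.0, 'width': 0.9973451646670377}
scene [-0.01334288  0.82573851  0.65682395] [ 0.52766329 -0.66550374 -0.52789793] 363.313270079167
side [ 0.59076612 -0.96491407  0.63439391] [-0.01460012  0.88224762 -0.47055922] 368.03072904416877
wrist [ 0.31090625 -0.575469    0.37264731] [-0.28861551 -0.11245755 -0.95081775] 312.3671452562076
```

View pics/a.png

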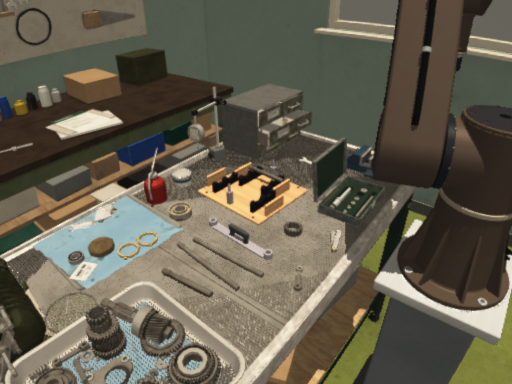

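View pics/b.png

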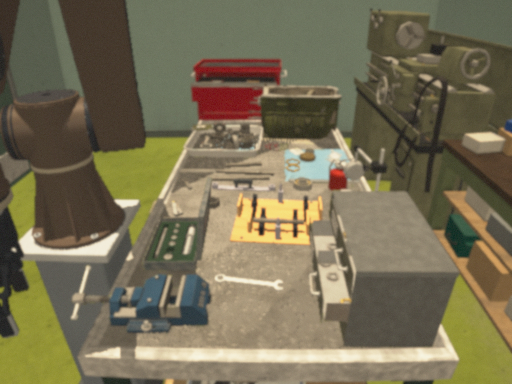

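The scene view shows three shafts at (187,282), (208,265) and (228,256), the keeper at (240,237), the rack at (252,190) and the gear near (292,229). The side view shows the spanner at (248,282). Next I'll measure them using silhouettes and depth.

```bash
cat > h.py <<'E'
from cell import r
import cv2,numpy as np
def look(cam):
    p=r.camera_params(cam); im,d=r.get_image(cam); return p,im,d
def cloud(p,d,mask):
    v,u=np.nonzero(mask&(d>0)); z=d[v,u]
    K=np.array(p["mtx"],float);D=np.array(p["dist"],float)
    n=cv2.undistortPoints(np.c_[u,v].astype(float)[:,None],K,D)[:,0]
    R=cv2.Rodrigues(np.array(p["rvec"],float))[0]
    return (np.c_[n*z[:,None],z]-np.array(p["tvec"],float).ravel())@R
def proj(p,X):
    return cv2.projectPoints(np.array(X,float).reshape(-1,3),np.array(p["rvec"],float),np.array(p["tvec"],float),np.array(p["mtx"],float),np.array(p["dist"],float))[0][:,0]
def rect(P):
    (c,s,a)=cv2.minAreaRect((P[:,:2]*1000).astype(np.float32))
    if s[0]<s[1]: s=s[::-1];a+=90
    return np.round(c),np.round(s),round(float(np.radians((a+90)%180-90)),3)
def report(cam,names,zmin=.003):
    p,im,d=look(cam)
    for n in names:
        for o in r.silhouettes(cam,n)[:4]:
            if o["score"]<.3: continue
            P=cloud(p,d,o["region"])
            if len(P)<10: continue
            m=np.median(P,0); Q=P[(np.abs(P-m)<.2).all(1)&(P[:,2]>zmin)]
            if len(Q)<10: continue
            print(cam,n,round(float(o["score"]),2),np.round(o["point"]),len(Q),*rect(Q),"med",np.round(m*1000),"zmax",round(np.percentile(Q[:,2],95)*1000))
    return p,im,d
E
python3 - <<'E'
from h import *
for c in("scene","side"): report(c,["rack","long_shaft_1","short_shaft_1","keeper","bearing","dog_gear","spanner"])
E
```

```text
scene rack 0.85 [254. 191.] 3552 [645.  29.] [292. 288.] -0.071 med [627.  57.  12.] zmax 48
scene long_shaft_1 0.95 [207. 268.] 382 [512. 373.] [237.  19.] -0.09 med [503. 378.  11.] zmax 14
scene long_shaft_1 0.91 [228. 259.] 305 [492. 320.] [234.  13.] 0.025 med [477. 322.  12.] zmax 15
scene long_shaft_1 0.56 [249. 192.] 3437 [645.  37.] [289. 271.] -0.067 med [628.  58.  12.] zmax 48
scene short_shaft_1 0.89 [190. 282.] 358 [506. 445.] [150.  24.] 0.117 med [498. 450.  14.] zmax 17
scene short_shaft_1 0.45 [269. 170.] 140 [636. -42.] [138.  78.] -0.611 med [621. -37.  48.] zmax 51
scene keeper 0.91 [238. 237.] 692 [512. 244.] [235.  27.] -0.074 med [506. 247.   7.] zmax 41
scene bearing 0.92 [182. 214.] 359 [734. 263.] [72. 68.] -0.492 med [729. 266.  20.] zmax 25
scene dog_gear 0.72 [256. 192.] 3574 [638.  33.] [294. 277.] 0.007 med [627.  57.  12.] zmax 48
scene spanner 0.38 [238. 238.] 642 [512. 244.] [233.  27.] -0.07 med [504. 247.   7.] zmax 40
side rack 0.68 [275. 219.] 3373 [634.  -7.] [333. 271.] 1.495 med [625.   2.  10.] zmax 49
side long_shaft_1 0.72 [240. 171.] 107 [492. 370.] [175.  20.] -0.117 med [498. 368.  10.] zmax 14
side long_shaft_1 0.43 [243. 176.] 139 [500. 315.] [221.  16.] 0.031 med [514. 312.  10.] zmax 14
side short_shaft_1 0.59 [251. 281.] 313 [ 553. -267.] [171.  39.] -0.148 med [ 565. -267.    5.] zmax 7
side short_shaft_1 0.55 [272. 222.] 202 [633. -47.] [142.  15.] -0.065 med [621. -48.  46.] zmax 51
side keeper 0.65 [244. 185.] 323 [514. 243.] [228.  41.] -0.072 med [514. 236.   7.] zmax 40
side bearing 0.51 [301. 186.] 214 [732. 260.] [76. 66.] -1.461 med [731. 243.  19.] zmax 25
side dog_gear 0.45 [213. 204.] 86 [424. 116.] [56. 30.] -1.509 med [423. 109.  15.] zmax 22
side spanner 0.54 [248. 282.] 308 [ 553. -265.] [168.  32.] -0.165 med [ 560. -267.    5.] zmax 7
```

```bash
python3 -m crank '20 31 2 -0.022 -1;20 31 2 -0.022 -1;20 31 2 -0.022 -1;20 31 2 -0.022 -1;20 31 2 -0.022 -1;20 31 2 -0.022 -1;20 31 2 -0.022 -1;20 31 2 -0.022 -1;20 31 2 -0.022 -1;20 31 2 -0.022 -1' 60
python3 -m crank '20 31 2 -0.022 -1;20 31 2 -0.022 -1;20 31 2 -0.022 -1;20 31 2 -0.022 -1;20 31 2 -0.022 -1;20 31 2 -0.022 -1;20 31 2 -0.022 -1;20 31 2 -0.022 -1;20 31 2 -0.022 -1;20 31 2 -0.022 -1'
python3 - <<'E'
from h import *
print(r.get_state()["tool_pos"])
p,im,d=report("wrist",["rack","keeper","short_shaft_2"])
print(np.round(proj(p,[[.63,.02,0],[.63,.126,.06],[.63,-.086,.06]])))
cv2.imwrite("pics/c.png",im); np.savez("rack.npz",im=im,d=d,**{k:np.array(v,float) for k,v in p.items()})
E
```

```text
time_s: 1.73
tool_pos: [0.4381, -0.2935, 0.2516]
ee_rot: [0.997, 0.076, 0.0, 0.0]
contact_force: [0.2, -0.7, 0.0]
width: 0.996
finger_force: 0.0
time_s: 2.57
tool_pos: [0.6381, 0.0167, 0.2715]
ee_rot: [0.999, -0.034, 0.0, 0.0]
contact_force: [0.7, 0.2, 1.3]
width: 0.998
finger_force: 0.0
[0.63806791 0.01672476 0.27148581]
wrist rack 0.95 [246. 137.] 37959 [639.  25.] [276. 252.] -0.067 med [656.  30.   8.] zmax 46
wrist keeper 0.9 [105. 231.] 2094 [537. 242.] [189.  27.] -0.07 med [543. 239.   5.] zmax 39
wrist keeper 0.56 [242. 136.] 37965 [639.  25.] [277. 251.] -0.071 med [656.  30.   8.] zmax 46
wrist short_shaft_2 0.97 [302. 155.] 1549 [630. -45.] [158.  23.] -0.064 med [639. -41.  47.] zmax 49
wrist short_shaft_2 0.71 [  3. 287.] 232 [458. 440.] [51. 15.] 0.081 med [450. 436.  10.] zmax 15
[[252. 157.]
 [162. 174.]
 [343. 162.]]
```

View pics/c.png

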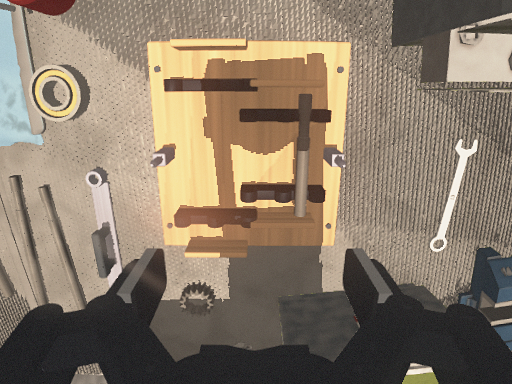

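The wrist view shows the rack at (250,142), with posts at (163,156) and (336,158), the keeper at (103,225), the gear at (197,297) and the spanner at (453,195). The posts will give a finer rack pose.

```bash
python3 - <<'E'
from h import *
f=np.load("rack.npz");p={k:f[k] for k in("mtx","dist","rvec","tvec")};d=f["d"]
P=cloud(p,d,np.ones_like(d,bool))*1000
for c in([646,131],[632,-81]):
  for lo,hi in((47,57),(60,80)):
    Q=P[(np.hypot(*(P[:,:2]-c).T)<22)&(P[:,2]>lo)&(P[:,2]<hi)]
    print(c,lo,len(Q),Q.min(0).round(1) if len(Q) else '',Q.max(0).round(1) if len(Q) else '',np.median(Q,0).round(1))
t=-.069;R=np.array([[np.cos(t),-np.sin(t)],[np.sin(t),np.cos(t)]])
L=(P[:,:2]-[639,25])@R; m=(np.abs(L)<160).all(1)
pl=L[m&(P[:,2]>4)&(P[:,2]<12)]
for ax in(0,1):
  o=1-ax
  for b in(-100,-60,0,60,100):
    q=pl[np.abs(pl[:,o]-b)<6][:,ax]; print("plate edge",ax,b,q.min().round(1),q.max().round(1))
s=L[m&(P[:,2]>43)&(P[:,2]<52)]; s2=s[(s[:,1]<-50)&(s[:,1]>-85)&(np.abs(s[:,0])<74)]
print("short2 y",np.median(s2[:,1]),s2[:,1].min(),s2[:,1].max(),"slope",np.polyfit(s2[:,0],s2[:,1],1))
G=P[(np.abs(P[:,0]-425)<60)&(np.abs(P[:,1]-110)<60)&(P[:,2]>8)&(P[:,2]<30)]; print("gear",G.min(0),G.max(0))
g=P[(P[:,2]<3)&(P[:,2]>-8)&(np.abs(P[:,1]-200)<30)];print("table z",np.median(g[:,2]), "plate z",np.median(P[m][(P[m][:,2]>4)&(P[m][:,2]<12)][:,2]))
E
```

```text
[646, 131] 47 123 [638.6 121.9  47. ] [654.8 136.6  56.7] [649.5 126.4  52.7]
[646, 131] 60 64 [643.2 125.2  60. ] [650.9 133.6  79.8] [648.  127.6  73.9]
[632, -81] 47 131 [623.7 -89.4  47. ] [639.5 -72.5  57. ] [635.1 -77.1  53.1]
[632, -81] 60 68 [628.1 -84.6  60.4] [635.8 -76.3  80. ] [633.3 -79.1  73.6]
plate edge 0 -100 -137.2 153.3
plate edge 0 -60 -137.9 159.2
plate edge 0 0 -136.8 140.8
plate edge 0 60 -127.6 159.4
plate edge 0 100 -137.8 156.8
plate edge 1 -100 -158.9 124.8
plate edge 1 -60 -156.1 124.6
plate edge 1 0 -125.0 122.3
plate edge 1 60 -125.0 124.5
plate edge 1 100 -156.8 123.6
short2 y -65.83480635356989 -84.92386433107309 -50.451936802691236 slope [ 6.11816783e-03 -6.62593742e+01]
gear [388.18918945  95.35045815   8.27926064] [441.20397704 147.75719259  21.75226887]
table z -0.6922195252743804 plate z 7.285797459696315
```

```bash
python3 -m crank '-11 34 0 0 -1;-11 34 0 0 -1;-11 34 0 0 -1;-11 34 0 0 -1;-11 34 0 0 -1;-11 34 0 0 -0.4;-11 34 0 0 -0.2;-11 34 0 0 0;-11 34 0 0 0;-11 34 0 0 0'
cat > sh.py <<'E'
from h import *
def shafts(zlo=7,zhi=25,box=((330,680),(270,520)),cent=None):
    p,im,d=look("wrist")
    P=cloud(p,d,np.ones_like(d,bool))*1000
    vis=np.zeros(d.shape,np.uint8)
    ok=(d>0)
    M=np.zeros(d.shape,bool); W=np.zeros(d.shape+(3,)); W[ok]=P
    M=ok&(W[...,2]>zlo)&(W[...,2]<zhi)&(W[...,0]>box[0][0])&(W[...,0]<box[0][1])&(W[...,1]>box[1][0])&(W[...,1]<box[1][1])
    n,l,st,_=cv2.connectedComponentsWithStats(M.astype(np.uint8),connectivity=8)
    for i in range(1,n):
        if st[i,4]<300: continue
        Q=W[l==i]; T=Q[Q[:,2]>np.percentile(Q[:,2],60)-2]
        print("comp",st[i,:4],len(Q),*rect(Q/1000),"top",*rect(T/1000),"med",np.median(T,0).round(1))
    return p,im,d
E
python3 - <<'E'
from sh import *
s=r.get_state();print(s["tool_pos"],s["ee_rot"])
p,im,d=shafts(); cv2.imwrite("pics/d.png",im)
E
```

```text
time_s: 3.6
tool_pos: [0.5267, 0.3549, 0.2715]
ee_rot: [0.999, -0.034, 0.0, 0.0]
contact_force: [0.2, -0.3, 0.4]
width: 0.5
finger_force: 0.0
[0.5267319  0.35492811 0.27146515] [ 9.99432422e-01 -3.36869235e-02  6.36847777e-06  1.60020739e-04]
comp [236  71  12 174] 1609 [512. 373.] [235.  13.] -0.094 top [512. 373.] [235.  12.] -0.093 med [521.4 372.5  11.4]
comp [272  83  22 171] 1530 [493. 318.] [237.  13.] 0.029 top [493. 318.] [236.  12.] 0.029 med [501.2 318.3  11.5]
comp [167 117  38 108] 1212 [505. 448.] [149.  16.] 0.123 top [505. 448.] [149.  14.] 0.127 med [506.5 447.8  13.7]
```

View pics/d.png

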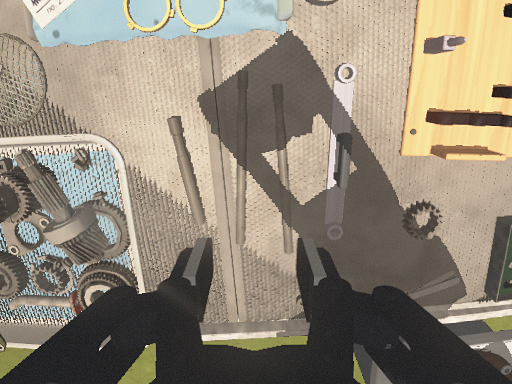

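The picture shows the short shaft at (186,170), long shafts at (242,158) and (283,168), and the keeper at (340,150). I'll take the long shaft at world (493,318) first.

```bash
python3 -m crank '-7 -7.4 -26 0.019 0;-7 -7.4 -26 0.019 0;-7 -7.4 -26 0.019 0;-7 -7.4 -26 0.019 0;-6 -7.4 -26 0.019 0;0 0 -26 0 0;0 0 -26 0 0;0 0 -26 0 0;0 0 -26 0 0;0 0 -24 0 0'
python3 -m crank '0 0 -6 0 0;0 0 -5 0 0;0 0 0 0 0.4;0 0 0 0 0.8;0 0 0 0 1;0 0 0 0 1;0 0 0 0 1;0 0 0 0 1;0 0 0 0 1;0 0 0 0 1'
```

```text
time_s: 4.48
tool_pos: [0.4934, 0.3164, 0.0122]
ee_rot: [1.0, 0.014, -0.0, 0.0]
contact_force: [0.5, 0.7, 0.9]
width: 0.502
finger_force: 0.0
time_s: 5.32
tool_pos: [0.4942, 0.3182, 0.0038]
ee_rot: [1.0, 0.014, 0.001, -0.0]
contact_force: [-0.8, -3.4, 8.9]
width: 0.116
finger_force: 59.8
```

```bash
python3 -m crank '0 0 32 0 1;0 0 32 0 1;15 -22.8 8 -0.0123 1;15 -22.8 8 -0.0123 1;15 -22.8 8 -0.0123 1;15 -22.8 8 -0.0123 1;15 -22.8 8 -0.0123 1;15 -22.8 8 -0.0123 1;15 -22.8 8 -0.0123 1;15 -22.8 8 -0.0123 1'
python3 -m crank '15 -22.8 0 0 1;15.5 -22.8 0 0 1;0 0 -12 0 1;0 0 -12 0 1;0 0 -12 0 1;0 0 -12 0 1;0 0 -10 0 1;0 0 -5 0 1;0 0 0 0 1;0 0 0 0 1'
python3 - <<'E'
from sh import *
s=r.get_state();print(s["tool_pos"]*1000,2*np.arctan2(s["ee_rot"][1],s["ee_rot"][0]))
p,im,d=shafts(55,80,((480,800),(70,120))); cv2.imwrite("pics/e.png",im)
E
```

```text
time_s: 6.15
tool_pos: [0.6141, 0.1343, 0.1317]
ee_rot: [0.999, -0.035, 0.001, -0.0]
contact_force: [-0.1, 1.7, -3.5]
width: 0.121
finger_force: 59.3
time_s: 6.98
tool_pos: [0.6437, 0.0903, 0.067]
ee_rot: [0.999, -0.035, -0.0, 0.0]
contact_force: [-0.0, -0.4, -2.1]
width: 0.114
finger_force: 59.3
[643.65799799  90.28030655  67.03830627] -0.06906185956528992
comp [215   0  65 350] 9368 [670.  91.] [176.  30.] -0.145 top [671.  90.] [172.  30.] -0.166 med [684.3  87.6  74.5]
```

View pics/e.png

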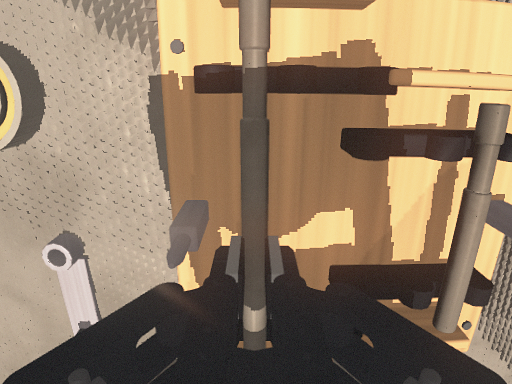

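The gripped shaft runs vertically through (255,150), lined up over the groove. I'm lowering it now.

```bash
python3 -m crank '0 0 -8 0 1;0 0 -8 0 1;0 0 -6 0 1;0 0 -4 0 1;0 0 -2 0 1;0 0 -1 0 1;0 0 0 0 0.8;0 0 0 0 0.4;0 0 0 0 0.4;0 0 0 0 0.4'
python3 -m crank '0 0 25 0 0.4;0 0 40 0 0.2;0 0 40 0 0;-7 25 30 0 0;-11 35 20 0 0;-16 35 15 0 0;-16 35 0 0 0;-16 35 0 0 0;-16 35 0 0 0;-16 35 0 0 0'
python3 - <<'E'
from sh import *
s=r.get_state();print(s["tool_pos"]*1000,2*np.arctan2(s["ee_rot"][1],s["ee_rot"][0]))
p,im,d=shafts(); 
W=cloud(p,d,np.ones_like(d,bool))*1000-[639.5,24.5,0]
t=-.07;L=np.c_[W[:,:2]@np.array([[np.cos(t),-np.sin(t)],[np.sin(t),np.cos(t)]]),W[:,2]]
Q=L[(np.abs(L[:,0])<110)&(np.abs(L[:,1]-66)<18)&(L[:,2]>38)&(L[:,2]<60)]
print(len(Q),Q.min(0),Q.max(0),np.median(Q,0))
E
```

```text
time_s: 7.87
tool_pos: [0.6442, 0.0899, 0.0386]
ee_rot: [0.999, -0.035, 0.0, -0.0]
contact_force: [0.8, -0.5, -0.2]
width: 0.295
finger_force: 0.0
time_s: 8.7
tool_pos: [0.545, 0.3264, 0.2088]
ee_rot: [0.999, -0.035, 0.0, -0.0]
contact_force: [1.2, -0.1, -0.5]
width: 0.497
finger_force: 0.0
[545.01536841 326.37348535 208.81267248] -0.06975245405166192
comp [209  87  14 195] 2040 [513. 373.] [236.  13.] -0.092 top [513. 373.] [236.  12.] -0.094 med [524.6 372.3  11.4]
comp [130 140  47 121] 1492 [506. 447.] [150.  15.] 0.119 top [506. 448.] [149.  14.] 0.123 med [510.6 447.8  13.8]
2480 [-109.94030045   48.06587142   38.00166307] [52.50987918 83.99135353 48.29197795] [-27.96221263  69.28170701  44.77088121]
```

```bash
python3 -m crank '-8 11.7 -24 -0.006 0;-8 11.7 -24 -0.006 0;-8 11.7 -24 -0.006 0;-8 11.7 -24 -0.006 0;0 0 -24 0 0;0 0 -24 0 0;0 0 -24 0 0;0 0 -20 0 0;0 0 -10 0 0;0 0 -5.5 0 0'
python3 -m crank '0 0 0 0 0.4;0 0 0 0 0.8;0 0 0 0 1;0 0 0 0 1;0 0 0 0 1;0 0 0 0 1;0 0 0 0 1;0 0 0 0 1;0 0 32 0 1;0 0 32 0 1'
```

```text
time_s: 9.58
tool_pos: [0.5134, 0.3712, 0.0035]
ee_rot: [0.999, -0.047, -0.001, 0.0]
contact_force: [0.6, 0.3, 0.2]
width: 0.502
finger_force: 0.0
time_s: 10.42
tool_pos: [0.5128, 0.3708, 0.0685]
ee_rot: [0.999, -0.047, -0.001, 0.001]
contact_force: [0.4, 0.2, -0.6]
width: 0.114
finger_force: 59.1
```

```bash
python3 -m crank '11 -28 8 0.0024 1;11 -28 8 0.0024 1;11 -28 8 0.0024 1;11 -28 8 0.0024 1;11 -28 8 0.0024 1;11 -28 8 0.0024 1;11 -28 7 0.0024 1;11 -28 7 0.0024 1;11 -28 0 0.0024 1;11 -28 0 0.0024 1'
python3 -m crank '9 -22 0 0 1;9 -22 0 0 1;0 0 -12 0 1;0 0 -12 0 1;0 0 -12 0 1;0 0 -12 0 1;0 0 -10 0 1;0 0 -5 0 1;0 0 0 0 1;0 0 0 0 1'
python3 - <<'E'
from sh import *
s=r.get_state();print(s["tool_pos"]*1000,2*np.arctan2(s["ee_rot"][1],s["ee_rot"][0]))
p,im,d=look("wrist")
M=np.zeros(d.shape,bool);M[:200]=True
W=cloud(p,d,M)*1000-[639.5,24.5,0]
t=-.07;L=np.c_[W[:,:2]@np.array([[np.cos(t),-np.sin(t)],[np.sin(t),np.cos(t)]]),W[:,2]]
for y,lo in((66,42),(22,64)):
  Q=L[(np.abs(L[:,0])<140)&(np.abs(L[:,1]-y)<14)&(L[:,2]>lo)&(L[:,2]<100)&(np.abs(np.abs(L[:,0])-85)>10)]
  Q=Q[Q[:,2]>np.percentile(Q[:,2],50)-3]
  print(len(Q),Q.min(0),Q.max(0),np.median(Q,0),np.polyfit(Q[:,0],Q[:,1],1))
E
```

```text
time_s: 11.25
tool_pos: [0.6247, 0.0901, 0.132]
ee_rot: [0.999, -0.035, 0.001, -0.0]
contact_force: [0.6, -0.5, -2.5]
width: 0.109
finger_force: 59.2
time_s: 12.08
tool_pos: [0.6417, 0.048, 0.0675]
ee_rot: [0.999, -0.035, -0.0, 0.0]
contact_force: [-0.3, -0.7, -1.6]
width: 0.113
finger_force: 59.2
[641.71983503  48.00368799  67.46176481] -0.06906265659226836
3178 [20.17158184 58.95990194 42.24481083] [116.98149398  71.93974512  48.22186108] [61.83080613 64.89892734 45.26122099] [-1.10938047e-03  6.52019263e+01]
3960 [29.88356983 17.63621415 69.31894431] [114.96527289  30.26703809  75.25734171] [65.48048148 24.08297672 72.43573535] [3.22989817e-03 2.36897619e+01]
```

```bash
python3 -m crank '0 -1.6 -8 0 1;0 0 -8 0 1;0 0 -6 0 1;0 0 -4 0 1;0 0 -2 0 1;0 0 -1 0 1;0 0 0 0 0.8;0 0 0 0 0.4;0 0 0 0 0.4;0 0 0 0 0.4'
python3 -m crank '0 0 25 0 0.4;0 0 40 0 0.2;0 0 40 0 0;-11 35 30 0 0;-11 36 20 0 0;-14 38 15 0 0;-14 38 0 0 0;-14 38 0 0 0;-14 38 0 0 0;-14 38 0 0 0'
python3 - <<'E'
from sh import *
s=r.get_state();print(s["tool_pos"]*1000,2*np.arctan2(s["ee_rot"][1],s["ee_rot"][0]))
p,im,d=shafts(); 
E
```

```text
time_s: 12.97
tool_pos: [0.642, 0.046, 0.0387]
ee_rot: [0.999, -0.035, 0.0, -0.0]
contact_force: [0.1, 0.2, -0.9]
width: 0.3
finger_force: 0.0
time_s: 13.8
tool_pos: [0.5511, 0.3023, 0.2042]
ee_rot: [0.999, -0.035, 0.0, -0.0]
contact_force: [1.4, -0.7, 0.3]
width: 0.499
finger_force: 0.0
[551.06780291 302.31647223 204.1969567 ] -0.06980926380152959
comp [108 148  50 120] 1569 [505. 448.] [150.  16.] 0.119 top [505. 448.] [150.  14.] 0.122 med [506.2 447.5  13.7]
```

```bash
python3 -m crank '-9.2 29 -20 0.038 0;-9.2 29 -20 0.038 0;-9.2 29 -20 0.038 0;-9.2 29 -20 0.038 0;-9.2 29.5 -20 0.038 0;0 0 -24 0 0;0 0 -24 0 0;0 0 -24 0 0;0 0 -16 0 0;0 0 -10.5 0 0'
python3 -m crank '0 0 0 0 0.4;0 0 0 0 0.8;0 0 0 0 1;0 0 0 0 1;0 0 0 0 1;0 0 0 0 1;0 0 0 0 1;0 0 0 0 1;0 0 32 0 1;0 0 32 0 1'
```

```text
time_s: 14.68
tool_pos: [0.505, 0.4455, 0.0032]
ee_rot: [0.998, 0.06, -0.001, 0.001]
contact_force: [0.2, -0.4, 0.8]
width: 0.498
finger_force: 0.0
time_s: 15.52
tool_pos: [0.5046, 0.445, 0.0686]
ee_rot: [0.998, 0.06, -0.002, 0.001]
contact_force: [1.0, 1.3, -1.6]
width: 0.141
finger_force: 60.1
```

```bash
python3 -m crank '9.5 -31.5 8 -0.019 1;9.5 -31.5 8 -0.019 1;9.5 -31.5 8 -0.019 1;9.5 -31.5 8 -0.019 1;9.5 -31.5 8 -0.019 1;9.5 -31.5 8 -0.019 1;9.5 -31.5 7 -0.019 1;9.5 -31.5 7 -0.019 1;9.5 -31.5 0 -0.019 1;9.5 -31.5 0 -0.019 1'
python3 -m crank '9.5 -31.7 0 0 1;9.5 -31.7 0 0 1;9.5 -31.7 0 0 1;9.5 -32 -5 0 1;0 0 -15 0 1;0 0 -15 0 1;0 0 -15 0 1;0 0 -13 0 1;0 0 0 0 1;0 0 0 0 1'
cat > rk.py <<'E'
from sh import *
s=r.get_state();print(s["tool_pos"]*1000,2*np.arctan2(s["ee_rot"][1],s["ee_rot"][0]))
def rk(rows,lst,save=None):
    p,im,d=look("wrist")
    if save: cv2.imwrite(save,im)
    M=np.zeros(d.shape,bool);M[:rows]=True
    W=cloud(p,d,M)*1000-[639.5,24.5,0]
    t=-.07;L=np.c_[W[:,:2]@np.array([[np.cos(t),-np.sin(t)],[np.sin(t),np.cos(t)]]),W[:,2]]
    for y,lo,hi,rail in lst:
        Q=L[(np.abs(L[:,0])<124)&(np.abs(L[:,1]-y)<14)&(L[:,2]>lo)&(L[:,2]<hi)&(np.abs(np.abs(L[:,0])-rail)>10)]
        Q=Q[Q[:,2]>np.percentile(Q[:,2],50)-3]
        print(y,len(Q),Q.min(0).round(1),Q.max(0).round(1),np.median(Q,0).round(1),np.polyfit(Q[:,0],Q[:,1],1).round(3))
E
python3 - <<'E'
from rk import *
rk(200,[(22,42,100,85),(-22,64,100,50),(-66,42,100,50)])
E
```

```text
time_s: 16.35
tool_pos: [0.6015, 0.1296, 0.1323]
ee_rot: [0.999, -0.035, 0.001, -0.0]
contact_force: [1.4, 1.2, -2.7]
width: 0.147
finger_force: 60.1
time_s: 17.18
tool_pos: [0.6385, 0.0042, 0.0682]
ee_rot: [0.999, -0.035, -0.001, -0.0]
contact_force: [0.7, 0.0, -2.0]
width: 0.139
finger_force: 60.0
[638.46363011   4.18503002  68.16717172] -0.06934011415327465
22 3115 [19.8 15.2 42.2] [116.3  27.9  48.3] [61.  20.9 45.3] [-1.0000e-03  2.1188e+01]
-22 1577 [ 30.4 -27.6  71.8] [ 74.5 -12.9  78.3] [ 64.6 -20.3  75. ] [ -0.    -20.148]
-66 2369 [ 20.5 -80.   44. ] [ 89.8 -52.   50.6] [ 69.4 -64.9  47.1] [-1.1000e-02 -6.4522e+01]
```

```bash
python3 -m crank '0 -1.5 -8 0 1;0 0 -8 0 1;0 0 -6 0 1;0 0 -5 0 1;0 0 -2.5 0 1;0 0 -1 0 1;0 0 0 0 0.8;0 0 0 0 0.4;0 0 0 0 0.4;0 0 0 0 0.4'
python3 -m crank '0 0 25 0 0.4;0 0 40 0 0.2;0 0 40 0 0;-5 6 40 0 0;-5 6 35 0 0;-12 20 20 0 0;-12 20 0 0 0;-12 20 0 0 0;-12 20 0 0 0;-12 20 0 0 0'
python3 - <<'E'
from rk import *
rk(384,[(66,42,70,85),(22,42,70,85),(-22,42,70,50),(-66,42,70,50)],"pics/f.png")
E
```

```text
time_s: 18.07
tool_pos: [0.6391, 0.0025, 0.0381]
ee_rot: [0.999, -0.035, 0.0, -0.0]
contact_force: [-0.2, -0.6, 0.0]
width: 0.299
finger_force: 0.0
time_s: 18.9
tool_pos: [0.5683, 0.1153, 0.2381]
ee_rot: [0.999, -0.035, 0.0, -0.0]
contact_force: [-0.5, 0.5, -0.0]
width: 0.498
finger_force: 0.0
[568.34872457 115.34356907 238.06551543] -0.06974412155367268
66 1876 [-119.1   59.3   42.2] [74.9 72.2 48. ] [-3.5 65.9 45.2] [4.0000e-03 6.5882e+01]
22 1833 [-119.1   15.5   42.3] [74.7 29.  48.6] [-4.2 22.5 45.3] [-2.0000e-03  2.2344e+01]
-22 1781 [-91.4 -35.7  44.3] [88.6 -8.  50.9] [  3.4 -20.5  47.4] [-1.0000e-03 -2.0925e+01]
-66 1722 [-91.4 -80.   44.3] [ 89.5 -52.   50.8] [  4.3 -64.3  47.5] [-2.0000e-03 -6.4832e+01]
```

View pics/f.png

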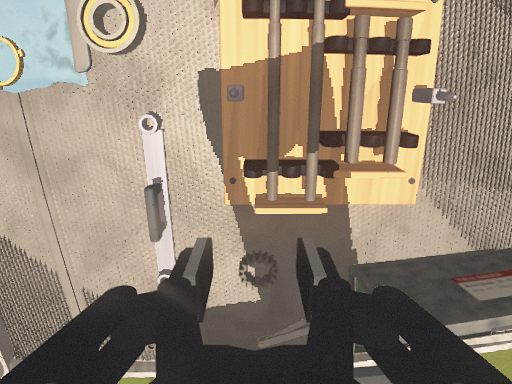

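All four shafts lie in their own grooves: long ones at columns 273 and 314, short ones at 357 and 398. The keeper runs from (148,123) to (165,280). I'll measure it from directly above.

```bash
python3 -m crank '-4 16 -2 0 0;-4 16 -2 0 0;-4 16 -2 0 0;-4 16 -2 0 0;-4 16 -2 0 0;-4 16 -2 0 0;-4 16 -2 0 0;-3 16 -2 0 0;0 0 -2 0 0;0 0 0 0 0'
python3 - <<'E'
from rk import *
p,im,d=look("wrist")
W=cloud(p,d,np.ones_like(d,bool))*1000
b=W[(np.abs(W[:,1]-244)<45)&(W[:,0]>370)&(W[:,0]<650)]
h=b[(b[:,2]>33)&(b[:,2]<46)]; print("handle",len(h),*rect(h/1000),np.median(h,0))
k=b[(b[:,2]>10)&(b[:,2]<24)]
for q in (k[k[:,0]>580],k[k[:,0]<440]): print("kn",len(q),q.min(0),q.max(0),cv2.minEnclosingCircle(q[:,:2].astype(np.float32)) if len(q) else 0)
a=b[b[:,2]>3]; print("all",*rect(a/1000))
E
```

```text
time_s: 19.78
tool_pos: [0.5377, 0.2429, 0.2194]
ee_rot: [0.999, -0.034, -0.0, 0.0]
contact_force: [-0.4, -0.2, -0.3]
width: 0.501
finger_force: 0.0
[537.66065758 242.91492531 219.44563223] -0.0681770722778018
handle 665 [514. 243.] [69. 11.] -0.065 [515.62479395 242.62282997  38.86214612]
kn 277 [607.49640735 223.90178812  12.00972846] [631.23165663 247.34492915  18.93102757] ((619.2284545898438, 235.92372131347656), 12.062397003173828)
kn 230 [395.91199457 238.00993957  10.1976511 ] [419.53366018 261.19526588  19.67182273] ((407.4795227050781, 249.11819458007812), 12.159685134887695)
all [514. 239.] [227.  92.] 0.224
```

```bash
python3 -m crank '-8 -0.2 -24 0.006 0;-8 -0.2 -24 0 0;-8 0 -24 0 0;0 0 -24 0 0;0 0 -24 0 0;0 0 -24 0 0;0 0 -24 0 0;0 0 -22 0 0;0 0 -10 0 0;0 0 -5 0 0' 100
python3 -m crank '0 0 0 0 0.4;0 0 0 0 0.8;0 0 0 0 1;0 0 0 0 1;0 0 0 0 1;0 0 0 0 1;0 0 0 0 1;0 0 0 0 1;0 0 0 0 1;0 0 0 0 1'
```

```text
time_s: 20.67
tool_pos: [0.5134, 0.2411, 0.0138]
ee_rot: [0.999, -0.032, -0.001, 0.0]
contact_force: [-1.4, 0.1, 0.2]
width: 0.5
finger_force: 0.0
time_s: 21.5
tool_pos: [0.5148, 0.2424, 0.0164]
ee_rot: [0.999, -0.032, 0.001, -0.0]
contact_force: [-0.4, -1.1, 8.7]
width: 0.116
finger_force: 99.0
```

```bash
python3 -m crank '0 0 20 0 1;0 0 40 0 1;0 0 40 0 1;9 -15.5 12 0.12 1;9 -15.5 12 0.12 1;9 -15.5 12 0.12 1;9 -15.5 0 0.12 1;9 -15.5 0 0.12 1;9 -15.5 0 0.12 1;9 -15.5 0 0.12 1'
python3 -m crank '9 -15.5 0 0.12 1;9 -15.5 0 0.12 1;9 -15.5 0 0.12 1;9 -15.5 0 0.12 1;9 -15.5 0 0.12 1;9 -15.5 0 0.12 1;8 -16.5 0 0.005 1;0 0 0 0 1;0 0 0 0 1;0 0 0 0 1'
python3 - <<'E'
from rk import *
p,im,d=look("wrist"); cv2.imwrite("pics/g.png",im)
q,im2,d2=look("scene"); cv2.imwrite("pics/g2.png",im2[120:260,150:350])
W=cloud(p,d,np.ones_like(d,bool))*1000
S=cloud(q,d2,np.ones_like(d2,bool))*1000
for n,W in(("w",W),("s",S)):
  b=W[(W[:,2]>130)&(W[:,2]<180)&(np.abs(W[:,0]-640)<60)]
  for c in([646,131],[632,-81]):
    k=b[np.hypot(*(b[:,:2]-c).T)<25]
    print(n,len(k)); 
    if len(k)>5: print(k.min(0),k.max(0),np.median(k,0),cv2.minEnclosingCircle(k[:,:2].astype(np.float32)))
E
```

```text
time_s: 22.33
tool_pos: [0.5773, 0.1329, 0.1518]
ee_rot: [0.924, 0.381, 0.0, 0.0]
contact_force: [-0.0, 0.4, -2.5]
width: 0.117
finger_force: 98.3
time_s: 23.17
tool_pos: [0.6386, 0.0244, 0.1513]
ee_rot: [0.731, 0.682, -0.0, -0.0]
contact_force: [-0.5, -0.4, -2.8]
width: 0.115
finger_force: 98.3
[638.55320559  24.37882025 151.32305526] 1.5005987427976506
w 3625
[631.16550631 106.05661289 134.5869594 ] [657.36770377 140.31603418 154.41942453] [644.84472314 120.89608906 146.47754197] ((645.0844116210938, 122.68822479248047), 18.141393661499023)
w 0
s 73
[628.50485783 106.27810625 136.01183245] [655.59506848 142.29372149 155.07569139] [639.35973187 130.26766038 145.8762448 ] ((644.6702880859375, 124.14886474609375), 18.176233291625977)
s 61
[617.60152626 -93.12485532 138.06889698] [646.79145348 -56.83025922 155.67154822] [626.48393655 -73.82442944 147.2534512 ] ((630.0265502929688, -74.85502624511719), 18.343883514404297)
```

View pics/g.png

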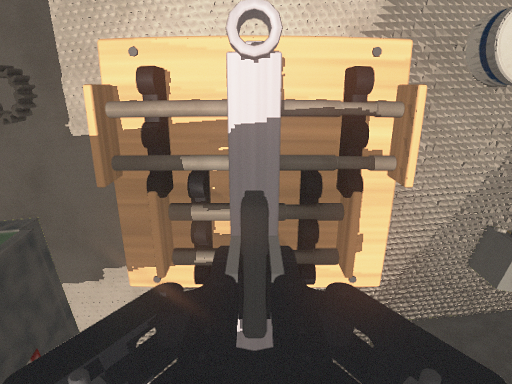

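The near knuckle ring is at (254,28), over the rack with its pin hidden beneath. I'll fit the ring's centre, and lower closer so that the pin can be compared with it.

```bash
python3 -m crank '0 0 -8 0 1;0 0 -8 0 1;0 0 -8 0 1;0 0 -6 0 1;0 0 0 0 1;0 0 0 0 1;0 0 0 0 1;0 0 0 0 1;0 0 0 0 1;0 0 0 0 1'
python3 - <<'E'
from rk import *
from scipy.optimize import least_squares
def circ(k):
    f=least_squares(lambda v:np.hypot(k[:,0]-v[0],k[:,1]-v[1])-v[2],[*k.mean(0)[:2],10]);return f.x.round(1)
for cam in("wrist","scene","side"):
  p,im,d=look(cam); cv2.imwrite("pics/h_%s.png"%cam,im)
  W=cloud(p,d,np.ones_like(d,bool))*1000
  for c in([646.9,130.2],[632.1,-81.2]):
    n=np.hypot(*(W[:,:2]-c).T)<24
    k=W[n&(W[:,2]>118)&(W[:,2]<130)]
    t=k[k[:,2]>120]
    pin=W[n&(W[:,2]>60)&(W[:,2]<85)]
    print(cam,len(k),len(t),np.percentile(k[:,2],[2,50,98]).round(1) if len(k) else'',(t.min(0)+t.max(0))/2 if len(t) else'', circ(t) if len(t)>20 else'',"pin",len(pin),pin.min(0) if len(pin) else'',pin.max(0) if len(pin) else'')
  print(proj(p,[[646.9e-3,130.2e-3,.081],[632.1e-3,-81.2e-3,.081]]).round())
h=cv2.imread("pics/h_wrist.png");s=cv2.imread("pics/h_scene.png")[130:250,170:330]
cv2.imwrite("pics/h.png",np.hstack([cv2.resize(h,(400,300)),cv2.resize(s,(400,300),interpolation=2)]))
E
```

```text
time_s: 24.1
tool_pos: [0.6391, 0.0241, 0.1215]
ee_rot: [0.731, 0.682, 0.0, 0.0]
contact_force: [0.2, 0.1, -3.5]
width: 0.118
finger_force: 98.3
[639.14846439  24.11634784 121.4711822 ] 1.5013828696955682
wrist 1769 1688 [119.  122.  123.4] [645.83004531 128.6963663  122.04781891] [645.8 128.8   9.4] pin 153 [641.63394181 127.38172628  70.35284599] [650.69418151 134.27416288  82.03914616]
wrist 0 0    pin 0  
[[255.  39.]
 [255. 349.]]
scene 33 28 [119.3 122.4 125.5] [643.77736381 130.61476221 122.85209492] [644.3 130.1   9.8] pin 18 [641.79736061 128.34234269  61.17173552] [649.44187465 135.99903655  81.18751885]
scene 27 22 [118.4 122.5 127.1] [630.17855969 -81.96458567 123.80994844] [630.5 -81.3   9.5] pin 16 [625.10505738 -85.09710526  60.32315309] [633.97348262 -76.31394049  82.77017938]
[[228. 183.]
 [273. 159.]]
side 18 12 [118.9 121.2 125.3] [643.25905498 125.19060593 122.84121621]  pin 0  
side 41 35 [118.4 122.6 125.5] [630.03297437 -85.56236454 123.17648582] [630.7 -86.5   9.6] pin 20 [628.251843   -89.10999794  60.14919197] [634.24058897 -82.08184809  80.12577837]
[[281. 183.]
 [278. 216.]]
```

View pics/h.png

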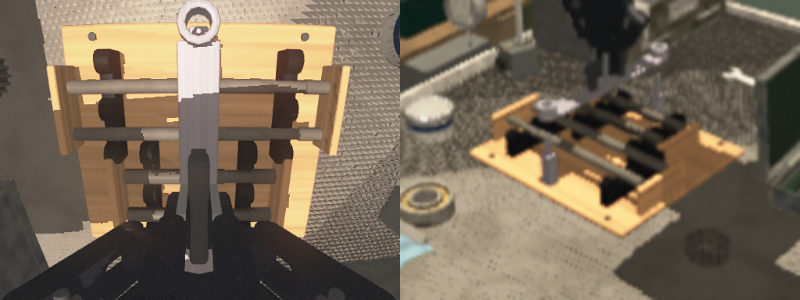

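The left half shows the pin visible inside the ring bore at (200,25), slightly below centre, so the alignment is nearly right. I'll nudge and lower past the pin tips with a force check.

```bash
python3 -m crank '0.7 1.1 -6 -0.005 1;0 0 -6 0 1;0 0 -6 0 1;0 0 -4 0 1;0 0 -2 0 1;0 0 -2 0 1;0 0 -2 0 1;0 0 -2 0 1;0 0 -2 0 1;0 0 0 0 1'
python3 - <<'E'
from rk import *
p,im,d=look("wrist")
W=cloud(p,d,np.ones_like(d,bool))*1000
n=np.hypot(*(W[:,:2]-[646.9,130.2]).T)<20
for lo,hi in((85,98),(60,84)):
  k=W[n&(W[:,2]>lo)&(W[:,2]<hi)]; print(lo,len(k),k.min(0),k.max(0),(k.min(0)+k.max(0))/2) if len(k) else print(lo,0)
cv2.imwrite("pics/i.png",cv2.resize(im[0:130,180:330],(600,520),interpolation=2))
E
```

```text
time_s: 25.08
tool_pos: [0.6395, 0.0252, 0.0888]
ee_rot: [0.733, 0.68, -0.0, -0.0]
contact_force: [-0.9, -0.0, -3.1]
width: 0.119
finger_force: 98.3
[639.52204519  25.22794188  88.83240285] 1.4964360810692428
85 1775 [634.6944685  118.10665162  85.04616551] [658.58767837 141.19908277  91.72592738] [646.64107344 129.65286719  88.38604645]
60 1696 [632.79142724 110.30618893  61.15645372] [658.73270665 137.22569075  83.99574947] [645.76206694 123.76593984  72.5761016 ]
```

View pics/i.png

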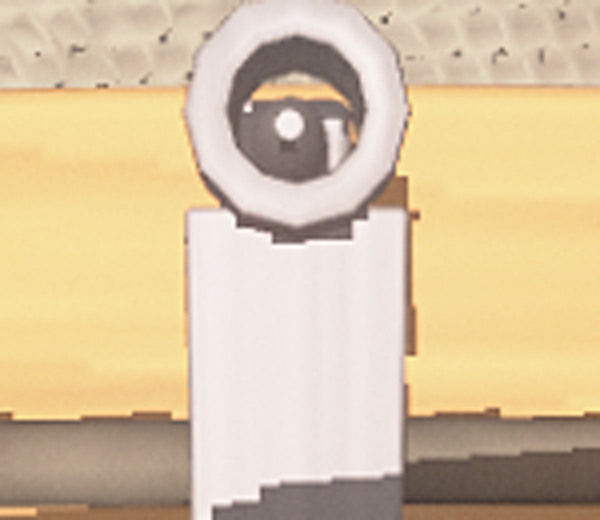

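The pin is inside the near bore, with its tip at (289,125), and the force is clean with the underside about 8 mm below the pin tips. I'll keep lowering.

```bash
python3 -m crank '0 0 -2.5 0 1;0 0 -2.5 0 1;0 0 -2.5 0 1;0 0 -2.5 0 1;0 0 -2.5 0 1;0 0 -2 0 1;0 0 -1.5 0 1;0 0 -1 0 1;0 0 -0.5 0 1;0 0 0 0 1'
python3 - <<'E'
from h import *
s=r.get_state();print(s["tool_pos"]*1000,s["contact_force"],s["torque"])
E
```

```text
time_s: 25.97
tool_pos: [0.6396, 0.0252, 0.0715]
ee_rot: [0.733, 0.68, -0.0, -0.0]
contact_force: [-0.3, -0.6, -3.5]
width: 0.117
finger_force: 98.3
[639.60899261  25.21036748  71.5355649 ] [-0.26862644 -0.59948202 -3.52326695] [-0.03381645 -0.04503696 -0.05297846]
```

Still about 1 mm up; lowering to contact, then opening gently and withdrawing.

```bash
python3 -m crank '0 0 -0.5 0 1;0 0 -0.5 0 1;0 0 -0.3 0 1;0 0 -0.2 0 1;0 0 0 0 1;0 0 0 0 0.7;0 0 0 0 0.4;0 0 0 0 0.3;0 0 0 0 0.2;0 0 0 0 0.2'
python3 -m crank '0 0 4 0 0;0 0 15 0 0;0 0 30 0 0;0 0 35 0 0;0 0 35 0 0;0 0 35 0 0;0 0 20 0 0;0 0 0 0 0;0 0 0 0 0;0 0 0 0 0'
python3 - <<'E'
from rk import *
rk(384,[(66,42,54,85),(22,42,54,85),(-22,42,54,50)])
p,im,d=look("wrist"); W=cloud(p,d,np.ones_like(d,bool))*1000
h=W[(W[:,2]>86)&(W[:,2]<100)&(np.abs(W[:,0]-640)<50)&(np.abs(W[:,1]-24)<50)];print("handle",len(h),*rect(h/1000),np.median(h,0))
for c in([646.9,130.2],[632.1,-81.2]):
  k=W[(np.hypot(*(W[:,:2]-c).T)<16)&(W[:,2]>64)&(W[:,2]<76)];print("kn",len(k),(k.min(0)+k.max(0))/2 if len(k) else'',np.median(k,0) if len(k) else '')
b=W[(W[:,2]>54)&(W[:,2]<64)&(np.abs(W[:,0]-640)<25)&(np.abs(W[:,1]-24)<95)]
print("bar tilt",np.polyfit(b[:,1],b[:,2],1),np.median(b,0))
cv2.imwrite("pics/j.png",im)
E
```

```text
time_s: 26.8
tool_pos: [0.6397, 0.0252, 0.0701]
ee_rot: [0.733, 0.68, 0.0, 0.0]
contact_force: [0.3, -0.3, -0.2]
width: 0.403
finger_force: 0.0
time_s: 27.63
tool_pos: [0.6391, 0.0252, 0.2436]
ee_rot: [0.733, 0.68, -0.0, -0.0]
contact_force: [0.6, -0.4, -0.7]
width: 0.497
finger_force: 0.0
[639.14384709  25.23646339 243.55732208] 1.4964026714652523
66 1782 [-119.1   59.2   42.4] [124.   72.1  48.6] [-15.6  65.8  45.4] [-0.    65.751]
22 1584 [-119.3    8.3   42.3] [116.2  28.6  48.4] [-17.4  22.5  45.3] [1.0000e-03 2.2422e+01]
-22 1162 [-92.3 -36.   44.1] [89.5 -8.1 50.4] [-14.2 -20.5  47.3] [ -0.    -20.928]
handle 826 [640.  25.] [69. 11.] 1.496 [639.70512675  26.64643357  92.97511003]
kn 366 [646.88231175 129.97363582  70.07399272] [646.57389239 130.09755696  71.14414162]
kn 305 [631.28411953 -81.23008024  69.95926326] [631.83720232 -78.67997514  70.95663186]
bar tilt [-1.43923637e-03  5.83595573e+01] [640.61128242  51.96050579  58.30515521]
```

View pics/j.png

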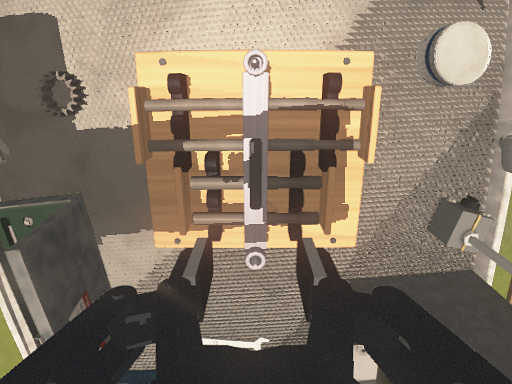

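The keeper is seated on both pins, with knuckles at (255,62) and (256,260). It is level and centred, all shafts are in their grooves, and the gripper is clear.

```bash
python3 -c "
from cell import r
print(r.finish_job())"
```

```text
the job is handed in; nothing more can be done
None
```

I handed the job in at about 28 s; no verdict came back, but the last images show all four shafts flat in grooves of their own rows and the keeper down and level on both posts, let go.

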